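# Measure the tube offcut in the bench caliper

## Task

Stand the short steel tube upright on the caliper's board between the open jaws, about midway along them, and let go of it. Then slide the moving jaw along by its knob until the tube is lightly nipped between both jaws, gently enough that the moving jaw does not visibly tilt, and leave it closed on the tube. Leave the other offcuts and the wrench where they are.

Things in the scene. Friction and masses are not known exactly. Their poses are not given: they have to be found in the camera images.
- caliper: Bench caliper on a fixed board 130 x 280 x 12 mm (x, y, z). Origin: centre of the board's underside, on the bench. The beam runs along y at x = +15 mm; both jaws point to -x, reaching from the beam to x = -57 mm, 17 to 29 mm above the bench. The moving jaw closes towards +y. The beam's end blocks (y = +98 and -126 mm) reach 35 mm above the bench, the dial 35 mm.
- fixed_jaw: The fixed jaw of the caliper (does not move). Its frame is the caliper's frame. Its flat face looks to -y and lies at caliper y = +45 mm.
- fixed_face (a point): Point on the fixed jaw's flat face at its working middle: caliper x = -30 mm, y = +45 mm, 23 mm above the bench.
- seat (a point): Point on the top of the caliper's board at caliper x = -30 mm, y = 0: the line through it along caliper y is midway along the jaws. Axes as the caliper's.
- jaw: The moving jaw blade, 16 mm thick along y, carried by the moving head. Origin: on the beam's middle line, on the axis of the knob, 23 mm above the bench; its flat face looks to +y, 22 mm ahead of the origin; axes along the caliper's while it is square. The head has springy play on the beam: it turns about the upright axis through the knob (about 10 N m per rad), so nipping a part 45 mm out cocks the jaw by about 0.0045 rad per newton.
- jaw_face (a point): Point on the moving jaw's flat face, 45 mm out from the beam's middle line, 23 mm above the bench.
- knob_top (a point): Top centre of the knob: an upright round post 14 mm in diameter on the moving head, on the beam's middle line, 22 mm behind the jaw's face. It stands free from 33 to 72 mm above the bench; push it along caliper +y to close the jaw.
- jaw_slide (a joint): Travel of the moving head along the beam in m: 0 fully open (90 mm between the faces), growing as it closes; gap between the faces = 90 mm minus this. The slide is stiff: about 2.5 N moves it, and it stays where it is left.
- tube: The part to measure: a plain steel tube offcut standing on end on the bench, open through the middle, 65 mm tall, bore about 26 mm, about 35 mm outside (its exact diameter, up to 1.5 mm off this, is what the caliper is to tell), 0.15 to 0.26 kg. Origin: centre of its underside, z along its axis. On the board it slides on its foot when pushed by the jaw with about 0.5 to 2 N.
- rod: Solid steel rod offcut standing on end, 30 mm in diameter, 60 mm tall. Not to be moved. Origin: centre of its underside.
- block: Square steel bar offcut standing on end, 36 x 36 x 45 mm. Not to be moved. Origin: centre of its underside.
- wrench: Steel wrench, 180 mm long, lying on the bench. Not to be moved.
There are look-alikes about, which are no part of the job. Leave any green look-alike of the tube alone.

How it is judged:
By the outcome, as a careful person would: the job done as asked, in the order asked, and still so for the second after the job is handed in, with the robot touching nothing.
It also fails if it takes over 67 s, if anything falls off the work surface, if the arm or the gripper's body presses on something with over 40 N, if the wrist force passes 120 N, or if a joint passes its speed limit or range.

## Robot

A 7-joint arm with a two-finger parallel gripper is mounted at the origin on the work surface. World frame = base frame: x ahead of the robot, y to its left, z up, the work surface at z = 0. Lengths are in m, angles in degrees, forces in N, time in s.
With the tool pointing down it reaches from about 0.425 to 0.875 m from the base axis. Payload 4.7 kg.
Tool frame: the origin (TCP) lies midway between the tips of the shut fingers; the grasp point (between the pads) lies 19 mm behind it; z points along the fingers, y is the direction in which the jaws open and shut (so a half turn about z gives the same grasp; the last joint's range is limited). The gripper opens to 87 mm and grips with 3 to 60 N. Pads are 19 mm wide; open, the fingers measure 117 mm over their backs; the gripper's body (75 mm by 190 mm) begins 51 mm behind the grasp point.
Start: joints at [70.938, 18.392, -4.016, 83.108, 1.295, 78.541, -3.26], TCP at [0.221, -0.611, 0.223] pointing down, gripper open.
Joint ranges: [-163.93, 163.93], [-17.29, 119.83], [-79.2, 71.16], [3.27, 140.29], [-89.18, 269.18], [5.43, 117.66], [-154.24, 154.24]. Speed limits (degrees/s): [147.25, 147.25, 180, 180, 180, 180, 180].

## Interface

Orientations are given as [roll, pitch, yaw] about the fixed x, y, z axes, in that order (R = Rz(yaw) Ry(pitch) Rx(roll)).
In Python, from cell import env gives the robot as it stands. The module is installed in compiled form; this text tells all that it offers.
- The arm moves only by the tool servo_tool, never from a script. Its argument "plan" is a list of rows, each a list of 3 entries, a list of its own where there are three numbers: the opening, from 0 (shut) to 1 (fully open), then the shift along the tool's x, y, z in cm, then the turn, a rotation vector about the tool's x, y, z in degrees. A call has 1 to 20 rows; each row shifts and turns the pose as measured when the row begins, along the tool's axes as they then stand; what a row does not reach is not made up. A row lasts 1/12 s, in which the tool goes at most 41.7 mm and 7.16 degrees, less where a joint would pass 70% of its speed; a pose out of reach is approached as far as the arm can. A call is refused whole if a number of a shift passes 4.17 or a number of a turn 7.16, either way. A call with a gripper value outside its range is refused whole. The fingers move at their own pace and stop on an object; "force" is the grip in N (left out, the last holds). Time passes only in rows, so rows that do not move let the fingers close. It gives the time, the measured TCP pose, the force and the opening at its end, in the units of the state.
- env.get_obs(): the state, without advancing time (a new reading comes with each control period).
- env.read_camera(name): name is "side" or "top" or "wrist"; returns a dict with "image" (400x640x3 uint8, blue, green, red), "fx", "fy", "cx", "cy" (pixels), "k1" (the pictures are not rectified: a ray, as slopes to the right and down, at radius r is drawn at 1 + k1 r^2 times it, then the intrinsics apply), "rvec" (rotation vector, rad) and "tvec" (3), from world to camera coordinates, as OpenCV has them; the wrist camera has in their place "T_tool_cam" (4x4, takes a point from camera to tool coordinates, whose origin is the TCP and whose axes are the flange's). Camera axes: x right, y down, z forward; pixel columns grow to the right and rows downward; lengths in m; the calibration is good to about 2 mm. A picture is of the moment at which its call begins: read the wrist's pose just before it. There is no depth.
- env.sign_off(): hands the job in, once; it reports no verdict.
The state is a dict: "time_s": time; "qpos": joint angles; "joint_velocities": joint speeds; "effort": joint torques, N m; "tool_pos": TCP position; "tool_rot": TCP orientation; "force": force on the tool from outside, world axes, zero at the start; "wrist_torque": the same for the moment, N m; "grip_width": finger opening in m.
Only numpy, scipy, OpenCV 4.12 (cv2) and the standard library are available. Lean on these libraries where they do the work, as an engineer would, in place of code of your own. Each camera call takes 0.05 s, during which the arm holds its last target. There are 200 camera calls.

## Working session

There is one attempt and no reset: what is moved stays moved. The work goes in short steps, Python scripts to look and compute and a tool call to move; the robot and the scene stay as the last step left them, time stands still between calls to the robot, and variables do not carry over. Pictures are saved under pics/ and viewed, about 8 in all and at most 12, crops included, and the job is handed in when it is done.

Besides the shell and the picture viewer there is one more tool, called by a JSON object that holds its "op" and its "data". servo_tool: Moves the arm, as the interface text tells. Its arguments: {"type":"object","properties":{"plan":{"type":"array"},"force":{"type":"number"}},"required":["plan"]}

```bash
mkdir -p pics
cat > h.py <<'E'
import numpy as np, cv2
from cell import env
def snap(n,f):
    o=env.get_obs(); c=env.read_camera(n); cv2.imwrite('pics/'+f,c['image']); return o,c
E
python3 - <<'E'
from h import *
o=env.get_obs(); print(o)
o,c=snap('top','top1.png'); print({k:v for k,v in c.items() if k!='image'})
o,c=snap('side','side1.png'); print({k:v for k,v in c.items() if k!='image'})
E
```

```text
{'time_s': 0.0, 'qpos': array([70.94029311, 18.43862895, -4.01286258, 83.17507153,  1.29492351,
       78.54069553, -3.25981832]), 'joint_velocities': array([ 0.02678811, -0.03303879,  0.02922707,  0.01017586,  0.0243541 ,
        0.0284643 , -0.06203621]), 'effort': array([-4.39751393e-04, -4.91281307e+01, -4.04150588e-01, -3.12524736e+01,
       -6.39271480e-02,  4.38212533e-02,  1.56801220e-04]), 'tool_pos': array([ 0.2206373 , -0.61081797,  0.22146455]), 'tool_rot': array([-1.79890831e+02,  6.54193884e-03,  1.98671002e+01]), 'force': array([-0.34082181, -0.22839661, -0.52678814]), 'wrist_torque': array([ 0.00574878, -0.04662632,  0.01853002]), 'grip_width': 0.08729467943495745}
{'fx': 399.3822361071767, 'fy': 399.3822361071767, 'cx': 315.91452574571287, 'cy': 197.2875778089072, 'k1': -0.06265629054024455, 'rvec': array([ 2.14644611, -2.0652439 ,  0.21094707]), 'tvec': array([-0.04731556,  0.60463301,  0.82513749])}
{'fx': 437.17072957877616, 'fy': 437.17072957877616, 'cx': 321.7609648010124, 'cy': 197.36093460931983, 'k1': -0.0753723568885659, 'rvec': array([ 2.24042433, -0.16780505,  0.10606516]), 'tvec': array([-0.59462931,  0.09536406,  0.9818497 ])}
```

View pics/top1.png

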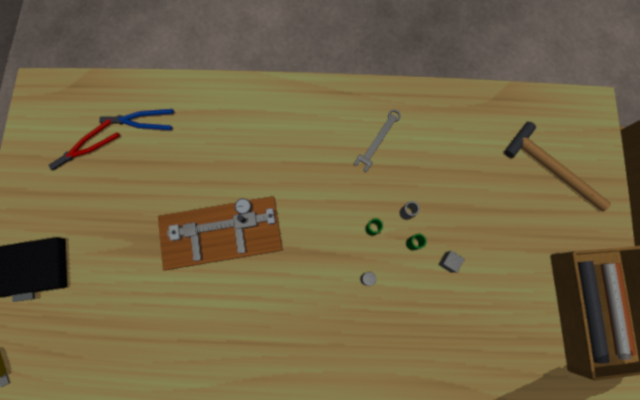

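View pics/side1.png

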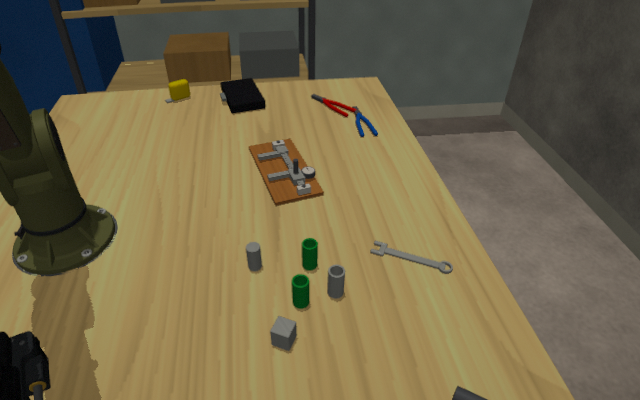

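The top view shows the grey tube at about (410,211), the green look-alikes at (374,227) and (416,242), the block at (452,261) and the rod at (369,279). The caliper board spans (158,197) to (283,269), with the knob near (243,218). I'll enlarge both regions.

Run:
```python
from h import *
a=cv2.imread('pics/top1.png')
p=cv2.resize(a[190:275,150:290],None,fx=5,fy=5,interpolation=cv2.INTER_CUBIC)  # 700x425
s=cv2.imread('pics/side1.png')
q=cv2.resize(a[195:290,355:470],None,fx=3,fy=3,interpolation=cv2.INTER_CUBIC)
cv2.imwrite('pics/c1.png',p)
```

```text
(no output)
```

View pics/c1.png

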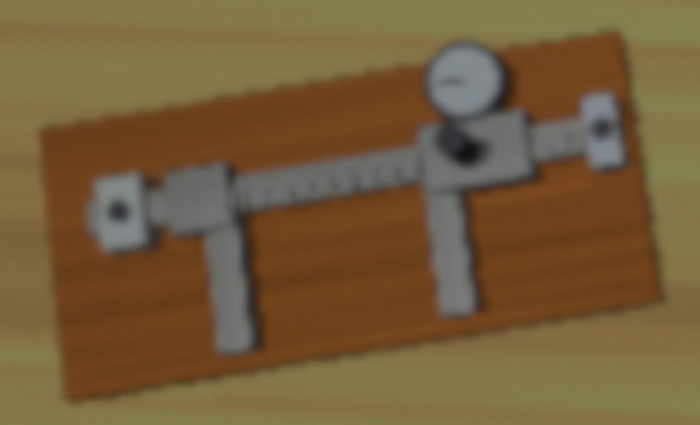

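```bash
cat >> h.py <<'E'
def ray(c,uv):
    "unit-z camera rays, undistorted for the k1 model"
    K=np.array([[c['fx'],0,c['cx']],[0,c['fy'],c['cy']],[0,0,1]])
    n=cv2.undistortPoints(np.float64(uv).reshape(-1,1,2),K,np.array([c['k1'],0,0,0,0.]))[:,0]
    return np.c_[n,np.ones(len(n))]
def Rtool(o):
    from scipy.spatial.transform import Rotation
    return Rotation.from_euler('xyz',o['tool_rot'],degrees=True).as_matrix()
def cam(c,o=None):
    "camera centre and world-from-camera rotation"
    if 'rvec' in c:
        R=cv2.Rodrigues(np.float64(c['rvec']))[0]; return -R.T@c['tvec'],R.T
    T=np.array(c['T_tool_cam']); R=Rtool(o); return o['tool_pos']+R@T[:3,3],R@T[:3,:3]
def toplane(c,uv,z,o=None):
    C,R=cam(c,o); d=ray(c,uv)@R.T; z=np.broadcast_to(z,len(d)); return C+d*((z-C[2])/d[:,2])[:,None]
def proj(c,P,o=None):
    C,R=cam(c,o); K=np.array([[c['fx'],0,c['cx']],[0,c['fy'],c['cy']],[0,0,1]])
    Rc=R.T; return cv2.projectPoints(np.float64(P).reshape(-1,1,3),cv2.Rodrigues(Rc)[0],-Rc@C,K,np.array([c['k1'],0,0,0,0.]))[0][:,0]
def fit2(A,B):
    "rigid 2d: B = R A + t"
    a,b=A.mean(0),B.mean(0); H=(A-a).T@(B-b); th=np.arctan2(H[0,1]-H[1,0],H[0,0]+H[1,1])
    R=np.array([[np.cos(th),-np.sin(th)],[np.sin(th),np.cos(th)]]); t=b-R@a
    return np.degrees(th),t,np.abs(A@R.T+t-B).max(0)
E
python3 - <<'E'
from h import *
c=env.read_camera('top')
u=np.array([(40,128),(620,32),(663,298),(66,402)])/5+[150,190]-0.4
P=toplane(c,u,.012)
print(P, np.linalg.norm(np.diff(P,axis=0),axis=1))
print(fit2(np.array([(65,140),(65,-140),(-65,-140),(-65,140)])/1000,P[:,:2]))
print('tops tube,g,g,rod,block',toplane(c,[(410,211),(374,227),(416,242),(369,279),(452,261)],[.065,.065,.065,.06,.045]).round(3))
s=env.read_camera('side')
print('side rims',toplane(s,[(336,270),(310,243),(301,281),(254,247),(284,328)],[.065,.065,.065,.06,.045]).round(3))
E
```

```text
[[0.55952065 0.3491573  0.012     ]
 [0.61629603 0.07677458 0.012     ]
 [0.49214814 0.04942159 0.012     ]
 [0.43276565 0.32199886 0.012     ]] [0.27823693 0.12712547 0.27897068]
(np.float64(12.072173043885748), array([0.52518262, 0.19933808]), array([0.00172922, 0.00074605]))
tops tube,g,g,rod,block [[ 0.583 -0.233  0.065]
 [ 0.544 -0.154  0.065]
 [ 0.515 -0.246  0.065]
 [ 0.432 -0.145  0.06 ]
 [ 0.477 -0.33   0.045]]
side rims [[ 0.591 -0.235  0.065]
 [ 0.552 -0.155  0.065]
 [ 0.521 -0.252  0.065]
 [ 0.438 -0.145  0.06 ]
 [ 0.481 -0.337  0.045]]
```

{"op": "servo_tool", "data": {"plan": [[1, [0, 0, 0], [0, 0, 4]], [1, [0, 0, 0], [0, 0, 3.9]], [1, [3.1, -2.1, 0], [0, 0, 0]], [1, [3.1, -2.1, 0], [0, 0, 0]], [1, [3.1, -2.1, 0], [0, 0, 0]], [1, [3.1, -2.1, 0], [0, 0, 0]], [1, [3.1, -2.1, 0], [0, 0, 0]], [1, [3.1, -2.1, 0], [0, 0, 0]], [1, [3.1, -2.1, 0], [0, 0, 0]], [1, [3.1, -2.1, 0], [0, 0, 0]], [1, [3.1, -2.1, 0], [0, 0, 0]], [1, [3.1, -2.1, 0], [0, 0, 0]], [1, [3.1, -2.1, 0], [0, 0, 0]], [1, [3.1, -2.1, 0], [0, 0, 0]]]}}

```text
time_s: 1.37
tool_pos: [0.5377, -0.2876, 0.2159]
tool_rot: [-180.0, 0.5, 10.1]
force: [0.8, -0.4, -0.6]
grip_width: 0.087
```

```bash
cat >> h.py <<'E'
def delta(o,target,rows=1):
    "shift in tool cm from the measured pose to a world target"
    return (Rtool(o).T@(np.array(target)-o['tool_pos'])*100/rows).round(2)
E
python3 - <<'E'
from h import *
o,c=snap('wrist','w1.png'); print(o['tool_pos'],o['tool_rot'],o['force']); print({k:v for k,v in c.items() if k!='image'})
print(delta(o,[.587,-.234,.2]))
print(proj(c,[[.587,-.234,.065],[.547,-.155,.065],[.518,-.248,.065]],o))
E
```

```text
[ 0.53771552 -0.28762616  0.21589309] [-179.95681351    0.52998279   10.13023831] [ 0.81392888 -0.44659862 -0.57023419]
{'fx': 346.426891987387, 'fy': 346.426891987387, 'cx': 319.65159663688286, 'cy': 199.4724644792791, 'k1': -0.0705299855602086, 'T_tool_cam': array([[ 7.40330839e-04, -9.70231450e-01, -2.42178415e-01,
         6.69664063e-02],
       [ 9.99999687e-01,  6.50318138e-04,  4.51615380e-04,
         4.58679521e-05],
       [-2.80678429e-04, -2.42178673e-01,  9.70231628e-01,
        -1.61444575e-01],
       [ 0.00000000e+00,  0.00000000e+00,  0.00000000e+00,
         1.00000000e+00]])}
[ 5.81 -4.41  1.54]
[[269.65669696 122.29689315]
 [177.84087893 151.58113423]
 [273.93324924 199.45448012]]
```

View pics/w1.png

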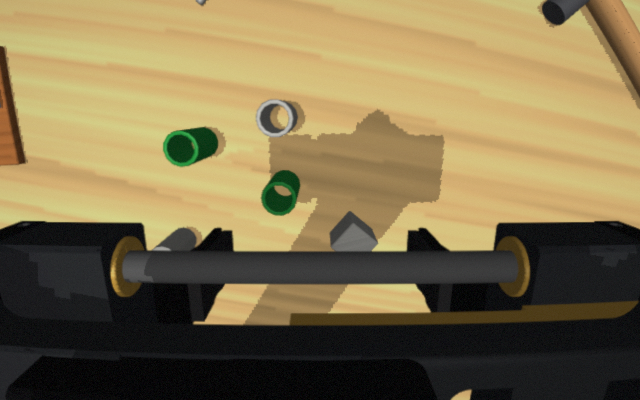

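The wrist view shows the tube's rim centred at about (276.5,118), with green rims at (183,147) and (279,196). All three sit close to the prediction.

Run:
```python
from h import *
o=env.get_obs(); c=env.read_camera('wrist')
g=cv2.cvtColor(c['image'],6)
P=toplane(c,[(276.5,118),(183,147),(279,196)],.065,o); print(P)
t=P[0]; print(delta(o,[t[0],t[1],.14]))
```

```text
[[ 0.59867309 -0.22803827  0.065     ]
 [ 0.5578623  -0.14824236  0.065     ]
 [ 0.52922504 -0.24166067  0.065     ]]
[ 6.28 -3.83  7.58]
```

{"op": "servo_tool", "data": {"plan": [[0.8, [2, -1.5, 1.5], [0, 0, -1.9]], [0.8, [2, -1.5, 1.5], [0, 0, 0]], [0.8, [1.5, -1.3, 1.5], [0, 0, 0]], [0.8, [0, 0, 0], [0, 0, 0]], [0.8, [0, 0, 0], [0, 0, 0]]]}}

```text
time_s: 1.88
tool_pos: [0.5891, -0.2237, 0.1687]
tool_rot: [-179.8, 0.3, 13.1]
force: [-0.1, -0.7, 0.7]
grip_width: 0.0705
```

Run:
```python
from h import *
o,c=snap('wrist','w2.png'); print(o['tool_pos'],o['tool_rot'],o['joint_velocities'].round(2))
im=c['image'].astype(int); 
print(proj(c,[[.587,-.234,.065],[.599,-.228,.065]],o))
hsv=cv2.cvtColor(c['image'],40); m=((hsv[...,1]<60)&(hsv[...,2]>110)).astype('uint8')
n,l,s,ce=cv2.connectedComponentsWithStats(m[:230]); 
for i in range(1,n):
    if s[i,4]>60: print(s[i],ce[i])
cv2.imwrite('pics/w2.png',c['image'][:300,120:520])
```

```text
[ 0.58913054 -0.22374362  0.16871648] [-179.75807323    0.29126926   13.05418733] [-1.89  1.46 -1.21  1.48 -1.25 -0.77 -0.32]
[[331.91224929 205.16238842]
 [328.06589349 189.07731205]]
[ 225    0   65   58 1525] [257.23081967  22.22491803]
[  0 130   5  28  85] [  1.34117647 147.15294118]
[317 181  41  40 424] [336.93632075 200.21933962]
```

View pics/w2.png

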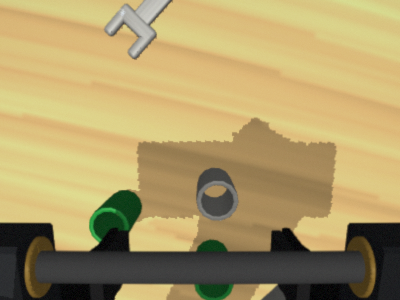

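The tube's rim is clear, centred at about (337,200.5) in the full frame (crop 217,200).

Run:
```python
from h import *
o=env.get_obs(); c=env.read_camera('wrist')
P=toplane(c,[(337,200.5)],.065,o)[0]; print(P,o['tool_pos'],o['tool_rot'])
print(delta(o,[P[0],P[1],.031]))
```

```text
[ 0.59146154 -0.23619852  0.065     ] [ 0.58893615 -0.2230778   0.16842097] [-179.68883062    0.29962929   13.06375254]
[ 0.02  1.41 13.73]
```

{"op": "servo_tool", "data": {"plan": [[0.8, [0, 1.35, 0], [0, 0, 1]], [0.8, [0, 0, 2.5], [0, 0, 0]], [0.8, [0, 0, 2.5], [0, 0, 0]], [0.8, [0, 0, 2.5], [0, 0, 0]], [0.8, [0, 0, 2], [0, 0, 0]], [0.8, [0, 0, 1.5], [0, 0, 0]], [0.8, [0, 0, 0], [0, 0, 0]], [0.8, [0, 0, 0], [0, 0, 0]]]}}

```text
time_s: 2.65
tool_pos: [0.5951, -0.2606, 0.0674]
tool_rot: [179.2, -0.6, 10.4]
force: [-0.1, 1.8, 2.8]
grip_width: 0.0695
```

Run:
```python
from h import *
o=env.get_obs(); print(o['tool_pos'],o['tool_rot'],delta(o,[.5905,-.236,.031]))
```

```text
[ 0.59511171 -0.26057052  0.06736173] [179.2021139   -0.60452741  10.38512017] [-0.05 -2.55  3.6 ]
```

{"op": "servo_tool", "data": {"plan": [[0.8, [0, 0, -1], [0, 0, 0]], [0.8, [0, 0, -0.5], [0, 0, 0]], [0.8, [0, 0, 0], [0, 0, 0]], [0.8, [0, 0, 0], [0, 0, 0]], [0.8, [0, 0, 0], [0, 0, 0]]]}}

```text
time_s: 3.07
tool_pos: [0.5943, -0.2703, 0.0872]
tool_rot: [178.8, -0.8, 9.8]
force: [-0.2, 0.4, -0.2]
grip_width: 0.0698
```

Run:
```python
from h import *
o,c=snap('wrist','w3.png'); print(o['tool_pos'],o['tool_rot'],o['joint_velocities'].round(2),o['force'],delta(o,[.5905,-.236,.1]))
print(proj(c,[[.5905,-.236,.065]],o))
o,c=snap('wrist','w3b.png'); print(o['tool_pos'],o['tool_rot'],o['joint_velocities'].round(2),o['force'])
```

```text
[ 0.59429528 -0.27027708  0.08724976] [178.78329755  -0.75054511   9.75539454] [ 0.51 -0.4   0.37 -0.24  0.16  0.11  0.16] [-0.21195063  0.41190134 -0.20867719] [ 0.22 -3.41 -1.35]
[[257.09131657 233.25848297]]
[ 0.59426167 -0.27029732  0.08719427] [178.78017476  -0.74554811   9.75379041] [-0.22  0.28 -0.32  0.4  -0.18 -0.22  0.03] [ 0.30305462 -0.06213888  0.05548837]
```

View pics/w3.png

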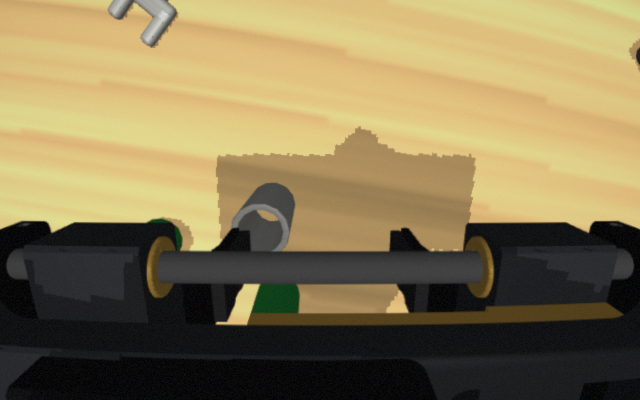

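The tube still stands where expected, with its rim at about (260,230) against a predicted (257,233). The arm coasts after each row, so from here I'll use small steps with settling rows.

{"op": "servo_tool", "data": {"plan": [[0.8, [0, -0.6, 0], [0.3, -0.2, -0.5]], [0.8, [0, -0.6, 0], [0.3, -0.2, -0.5]], [0.8, [0, -0.6, 0], [0.2, -0.1, -0.5]], [0.8, [0, -0.6, 0], [0, 0, 0]], [0.8, [0, 0, 0], [0, 0, 0]], [0.8, [0, 0, 0], [0, 0, 0]], [0.8, [0, 0, 0], [0, 0, 0]], [0.8, [0, 0, 0], [0, 0, 0]]]}}

```text
time_s: 3.83
tool_pos: [0.5887, -0.2409, 0.085]
tool_rot: [179.8, -0.0, 11.6]
force: [-0.2, -0.6, 0.5]
grip_width: 0.0698
```

```bash
cat >> h.py <<'E'
def st(target,yaw):
    from scipy.spatial.transform import Rotation as Q
    o=env.get_obs(); rv=Q.from_matrix(Rtool(o).T@Q.from_euler('xyz',[180,0,yaw],degrees=True).as_matrix()).as_rotvec(degrees=True)
    print('t',round(o['time_s'],2),'pos',o['tool_pos'].round(4),'rot',o['tool_rot'].round(2),'F',o['force'].round(2),'M',o['wrist_torque'].round(3),'w',round(o['grip_width'],4),'v',abs(o['joint_velocities']).max().round(1)); print('  shift',delta(o,target),'turn',rv.round(2)); return o
E
python3 -c "
from h import *
st([.5905,-.236,.031],12)"
```

```text
t 3.83 pos [ 0.5887 -0.2409  0.085 ] rot [ 1.7983e+02 -3.0000e-02  1.1640e+01] F [-0.2  -0.56  0.52] M [ 0.008 -0.01   0.006] w 0.0698 v 0.2
  shift [ 0.27 -0.46  5.4 ] turn [ 0.17 -0.03 -0.36]
```

{"op": "servo_tool", "data": {"plan": [[0.8, [0.1, -0.1, 0], [0, 0, 0]], [0.8, [0.1, -0.1, 0.2], [0, 0, 0]], [0.8, [0, -0.1, 0.6], [0, 0, 0]], [0.8, [0, 0, 0.8], [0, 0, 0]], [0.8, [0, 0, 0.8], [0, 0, 0]], [0.8, [0, 0, 0.8], [0, 0, 0]], [0.8, [0, 0, 0.8], [0, 0, 0]], [0.8, [0, 0, 0.6], [0, 0, 0]], [0.8, [0, 0, 0.3], [0, 0, 0]], [0.8, [0, 0, 0], [0, 0, 0]], [0.8, [0, 0, 0], [0, 0, 0]], [0.8, [0, 0, 0], [0, 0, 0]]]}}

```text
time_s: 4.83
tool_pos: [0.5887, -0.2382, 0.0283]
tool_rot: [179.9, 0.2, 11.5]
force: [-0.5, -0.2, -0.9]
grip_width: 0.0697
```

```bash
python3 -c "
from h import *
st([.5905,-.236,.031],12)"
```

```text
t 4.83 pos [ 0.5887 -0.2382  0.0283] rot [1.7993e+02 1.5000e-01 1.1540e+01] F [-0.53 -0.15 -0.94] M [0.036 0.039 0.002] w 0.0697 v 0.2
  shift [ 0.22 -0.17 -0.27] turn [ 0.07  0.15 -0.46]
```

{"op": "servo_tool", "data": {"plan": [[0, [0, 0, 0], [0, 0, 0]], [0, [0, 0, 0], [0, 0, 0]], [0, [0, 0, 0], [0, 0, 0]], [0, [0, 0, 0], [0, 0, 0]], [0, [0, 0, 0], [0, 0, 0]], [0, [0, 0, 0], [0, 0, 0]], [0, [0, 0, 0], [0, 0, 0]], [0, [0, 0, 0], [0, 0, 0]], [0, [0, 0, 0], [0, 0, 0]], [0, [0, 0, 0], [0, 0, 0]]], "force": 20}}

```text
time_s: 5.67
tool_pos: [0.5902, -0.2384, 0.0306]
tool_rot: [179.8, -0.0, 11.6]
force: [-0.3, -0.2, -0.1]
grip_width: 0.0336
```

```bash
python3 -c "
from h import *
st([.5905,-.236,.15],12)"
```

```text
t 5.67 pos [ 0.5902 -0.2384  0.0306] rot [ 1.798e+02 -4.000e-02  1.156e+01] F [-0.25 -0.17 -0.09] M [ 0.108  0.075 -0.013] w 0.0336 v 0.1
  shift [  0.09  -0.19 -11.94] turn [ 0.2  -0.03 -0.44]
```

{"op": "servo_tool", "data": {"plan": [[0, [0, 0, -0.5], [0, 0, 0]], [0, [0, 0, -1.2], [0, 0, 0]], [0, [0, 0, -2], [0, 0, 0]], [0, [0, 0, -2], [0, 0, 0]], [0, [0, 0, -2], [0, 0, 0]], [0, [0, 0, -2], [0, 0, 0]], [0, [0, -0.5, -1], [0, 0, 0]], [0, [0, -1.5, 0], [0, 0, 0]], [0, [0, -2.2, 0], [0, 0, 0]], [0, [0, -2.2, 0], [0, 0, 0]], [0, [0, -2.2, 0], [0, 0, 0]], [0, [0, -2.2, 0], [0, 0, 0]], [0, [0, -2.2, 0], [0, 0, 0]], [0, [0, -2.2, 0], [0, 0, 0]], [0, [0, -2.2, 0], [0, 0, 0]], [0, [0, -1.5, 0], [0, 0, 0]], [0, [0, -0.5, 0], [0, 0, 0]], [0, [0, 0, 0], [0, 0, 0]], [0, [0, 0, 0], [0, 0, 0]], [0, [0, 0, 0], [0, 0, 0]]]}}

```text
time_s: 7.33
tool_pos: [0.5347, -0.0258, 0.1347]
tool_rot: [-179.7, 1.1, 12.0]
force: [-0.1, -0.2, -2.7]
grip_width: 0.0331
```

```bash
python3 -c "
from h import *
st([.4907,.2176,.15],12)"
```

```text
t 7.33 pos [ 0.5347 -0.0258  0.1347] rot [-179.66    1.09   11.97] F [-0.06 -0.18 -2.66] M [ 0.014 -0.072 -0.04 ] w 0.0331 v 0.6
  shift [  0.72 -24.73  -1.39] turn [-0.34  1.09 -0.03]
```

{"op": "servo_tool", "data": {"plan": [[0, [0, -1, -0.5], [0, 0.2, 0]], [0, [0.1, -2, -0.5], [0, 0.2, 0]], [0, [0.1, -2.2, -0.3], [0, 0.2, 0]], [0, [0.1, -2.2, -0.3], [0, 0.2, 0]], [0, [0.1, -2.2, 0], [0, 0, 0]], [0, [0.1, -2.2, 0], [0, 0, 0]], [0, [0, -2.2, 0], [0, 0, 0]], [0, [0, -2.2, 0], [0, 0, 0]], [0, [0, -2.2, 0], [0, 0, 0]], [0, [0, -2, 0], [0, 0, 0]], [0, [0, -1.2, 0], [0, 0, 0]], [0, [0, -0.5, 0], [0, 0, 0]], [0, [0, 0, 0], [0, 0, 0]], [0, [0, 0, 0], [0, 0, 0]], [0, [0, 0, 0], [0, 0, 0]], [0, [0, 0, 0], [0, 0, 0]]]}}

```text
time_s: 8.67
tool_pos: [0.4995, 0.1899, 0.1565]
tool_rot: [-179.7, -0.1, 10.1]
force: [0.2, -0.7, -1.7]
grip_width: 0.0334
```

Run:
```python
from h import *
o=st([.4907,.2176,.15],12)
c=env.read_camera('wrist'); cv2.imwrite('pics/w4.png',cv2.resize(c['image'],(800,500),interpolation=cv2.INTER_CUBIC))
R=np.array([[.9779,-.2092],[.2092,.9779]])
f=lambda x,y,z:np.r_[R@[x,y]+[.5252,.1993],z]
print((proj(c,[f(.065,.14,.012),f(.065,-.14,.012),f(.015,.098,.035),f(.015,-.126,.035),f(.015,-.067,.072)],o)*1.25).round())
```

```text
t 8.67 pos [0.4995 0.1899 0.1565] rot [-1.7974e+02 -5.0000e-02  1.0140e+01] F [ 0.24 -0.7  -1.73] M [-0.004 -0.015  0.026] w 0.0334 v 0.8
  shift [-0.38 -2.88  0.66] turn [-0.26 -0.05 -1.86]
[[188. 114.]
 [595.  99.]
 [243. 187.]
 [585. 176.]
 [509. 184.]]
```

View pics/w4.png

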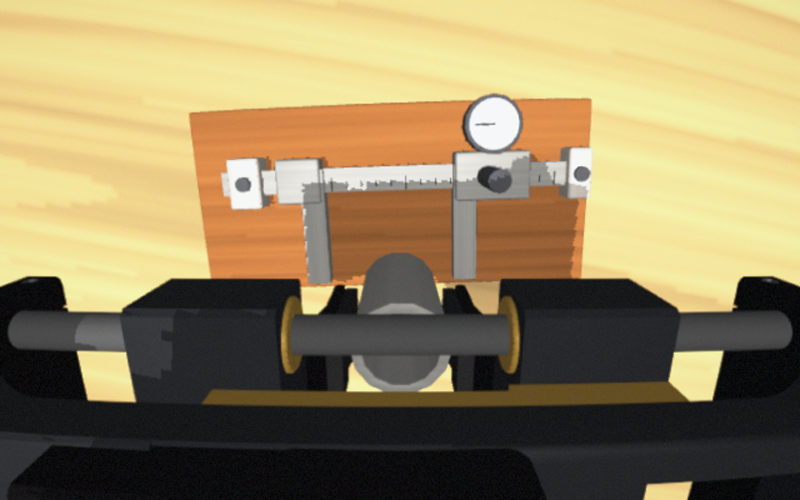

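The board and caliper match the prediction within a few pixels. Observed (at 1.25x): corners (190,113) and (590,98), end blocks (246,183) and (578,172), and the fixed-jaw face edge from (325,190) to (330,282). The tube's rim in the hand is near (401,348).

Run:
```python
from h import *
from scipy.optimize import least_squares
o=env.get_obs(); c=env.read_camera('wrist'); print(o['tool_pos'],o['tool_rot'])
ob=np.array([(190,113),(590,98),(246,183),(578,172),(503,183)])/1.25
M=np.array([(.065,.14,.012),(.065,-.14,.012),(.015,.098,.035),(.015,-.126,.035),(.015,-.067,.072)])
def W(p,M):
    th=p[2]; R=np.array([[np.cos(th),-np.sin(th)],[np.sin(th),np.cos(th)]])
    return np.c_[M[:,:2]@R.T+p[:2],M[:,2]+p[3]]
for ix in (slice(0,5),slice(0,4)):
    r=least_squares(lambda p:(proj(c,W(p,M[ix]),o)-ob[ix]).ravel(),[.525,.199,.21,0])
    print(r.x[:2],np.degrees(r.x[2]),r.x[3],r.fun.round(1))
print('jaw face px',proj(c,W(r.x,np.array([[.005,.045,.029],[-.057,.045,.029]])),o)*1.25)
P=toplane(c,[(401/1.25,348/1.25)],o['tool_pos'][2]+.035,o); print('tube in tool cm',Rtool(o).T@(P[0]-o['tool_pos'])*100)
```

```text
[0.49960273 0.18958835 0.15644373] [-1.79751122e+02 -4.45734924e-02  1.01147155e+01]
[0.52617531 0.20052583] 12.028568264937114 -0.006750934036927839 [ 0.7 -0.2 -0.9  0.5 -1.   0.9  0.5  1.2  0.7 -2. ]
[0.52669649 0.20037499] 12.137875340184904 -0.006855096397733659 [ 0.8 -0.5 -0.8 -0.3 -0.8  0.5  0.7  0.3]
jaw face px [[325.71481197 194.34233684]
 [332.17123696 280.59332923]]
tube in tool cm [ 0.28274695  0.05909643 -3.50007081]
```

{"op": "servo_tool", "data": {"plan": [[0, [-0.1, -0.5, 0], [0, 0, -0.5]], [0, [-0.2, -0.6, 0], [0, 0, -0.5]], [0, [-0.1, -0.6, 0], [0, 0, -0.5]], [0, [0, -0.5, 0.4], [0, 0, 0]], [0, [0, 0, 0.8], [0, 0, 0]], [0, [0, 0, 1], [0, 0, 0]], [0, [0, 0, 1], [0, 0, 0]], [0, [0, 0, 1], [0, 0, 0]], [0, [0, 0, 1], [0, 0, 0]], [0, [0, 0, 0.6], [0, 0, 0]], [0, [0, 0, 0.3], [0, 0, 0]], [0, [0, 0, 0], [0, 0, 0]], [0, [0, 0, 0], [0, 0, 0]], [0, [0, 0, 0], [0, 0, 0]], [0, [0, 0, 0], [0, 0, 0]]]}}

```text
time_s: 10.02
tool_pos: [0.4897, 0.211, 0.0867]
tool_rot: [-179.8, 0.2, 11.6]
force: [-0.6, 0.3, -2.6]
grip_width: 0.0333
```

```bash
python3 -c "
from h import *
st([.4897,.215,.0426],12.1)"
```

```text
t 10.02 pos [0.4897 0.211  0.0867] rot [-179.76    0.18   11.63] F [-0.6   0.29 -2.58] M [ 0.016 -0.058  0.042] w 0.0333 v 0.5
  shift [ 0.1  -0.37  4.41] turn [-0.24  0.18 -0.47]
```

{"op": "servo_tool", "data": {"plan": [[0, [0.1, -0.2, 0], [-0.2, 0.1, -0.3]], [0, [0, -0.1, 0.3], [0, 0, 0]], [0, [0, 0, 0.5], [0, 0, 0]], [0, [0, 0, 0.6], [0, 0, 0]], [0, [0, 0, 0.6], [0, 0, 0]], [0, [0, 0, 0.5], [0, 0, 0]], [0, [0, 0, 0.3], [0, 0, 0]], [0, [0, 0, 0], [0, 0, 0]], [0, [0, 0, 0], [0, 0, 0]], [0, [0, 0, 0], [0, 0, 0]], [0, [0, 0, 0], [0, 0, 0]]]}}

```text
time_s: 10.93
tool_pos: [0.4908, 0.2147, 0.0565]
tool_rot: [-180.0, -0.0, 12.0]
force: [0.5, 0.2, -1.2]
grip_width: 0.0331
```

Run:
```python
from h import *
st([.4897,.215,.0426],12.1)
c=env.read_camera('wrist'); a=cv2.resize(c['image'][60:280,120:520],None,fx=2,fy=2,interpolation=cv2.INTER_CUBIC)
s=env.read_camera('side')['image'][125:215,225:345]
cv2.imwrite('pics/w5.png',np.vstack([a,np.zeros((5,800,3),'uint8')])); cv2.imwrite('pics/s5.png',cv2.resize(s,None,fx=6,fy=6,interpolation=cv2.INTER_CUBIC))
```

```text
t 10.93 pos [0.4908 0.2147 0.0565] rot [-1.7998e+02 -3.0000e-02  1.1960e+01] F [ 0.51  0.24 -1.2 ] M [ 0.025  0.012 -0.029] w 0.0331 v 0.1
  shift [-0.11 -0.05  1.39] turn [-0.02 -0.03 -0.14]
```

View pics/w5.png

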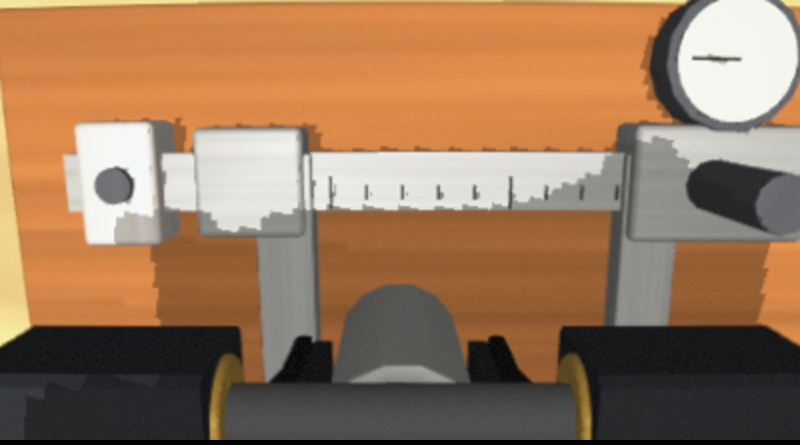

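The tube hangs between the jaws with about 8 mm of clearance to the fixed jaw's face (edge at about 318, tube's left side at about 345). I'll lower it to contact.

{"op": "servo_tool", "data": {"plan": [[0, [0, 0, 0.2], [0, 0, 0]], [0, [0, 0, 0.3], [0, 0, 0]], [0, [0, 0, 0.2], [0, 0, 0]], [0, [0, 0, 0.1], [0, 0, 0]], [0, [0, 0, 0.1], [0, 0, 0]], [0, [0, 0, 0], [0, 0, 0]], [0, [0, 0, 0], [0, 0, 0]], [0, [0, 0, 0], [0, 0, 0]]]}}

```text
time_s: 11.7
tool_pos: [0.4914, 0.2148, 0.0472]
tool_rot: [-180.0, -0.1, 11.9]
force: [-0.1, -0.5, -2.9]
grip_width: 0.0332
```

```bash
python3 -c "
from h import *
st([.4897,.215,.0426],12.1)"
```

```text
t 11.7 pos [0.4914 0.2148 0.0472] rot [-1.7998e+02 -1.1000e-01  1.1940e+01] F [-0.09 -0.51 -2.89] M [ 0.02   0.066 -0.035] w 0.0332 v 0.1
  shift [-0.16 -0.05  0.46] turn [-0.02 -0.11 -0.16]
```

{"op": "servo_tool", "data": {"plan": [[0, [0, 0, 0.1], [0, 0, 0]], [0, [0, 0, 0.1], [0, 0, 0]], [0, [0, 0, 0.1], [0, 0, 0]], [0, [0, 0, 0.05], [0, 0, 0]], [0, [0, 0, 0], [0, 0, 0]], [0, [0, 0, 0], [0, 0, 0]]]}}

```text
time_s: 12.2
tool_pos: [0.4916, 0.2149, 0.0436]
tool_rot: [-180.0, -0.1, 11.9]
force: [-0.3, 0.2, -3.0]
grip_width: 0.0334
```

```bash
python3 -c "
from h import *
st([.4897,.215,.0426],12.1)"
```

```text
t 12.2 pos [0.4916 0.2149 0.0436] rot [-1.7998e+02 -1.4000e-01  1.1940e+01] F [-0.34  0.23 -2.99] M [-0.012 -0.024  0.009] w 0.0334 v 0.1
  shift [-0.18 -0.04  0.1 ] turn [-0.02 -0.14 -0.16]
```

{"op": "servo_tool", "data": {"plan": [[0, [0, 0, 0.07], [0, 0, 0]], [0, [0, 0, 0.07], [0, 0, 0]], [0, [0, 0, 0.05], [0, 0, 0]], [0, [0, 0, 0], [0, 0, 0]], [0, [0, 0, 0], [0, 0, 0]]]}}

```text
time_s: 12.62
tool_pos: [0.4921, 0.2152, 0.0427]
tool_rot: [180.0, -0.2, 11.9]
force: [-0.3, 0.0, -2.1]
grip_width: 0.0333
```

```bash
python3 -c "
from h import *
st([.4897,.215,.0426],12.1)"
```

```text
t 12.62 pos [0.4921 0.2152 0.0427] rot [180.    -0.2   11.94] F [-0.26  0.01 -2.07] M [ 0.031 -0.     0.041] w 0.0333 v 0.1
  shift [-0.24 -0.03  0.01] turn [ 0.   -0.2  -0.16]
```

{"op": "servo_tool", "data": {"plan": [[0, [-0.05, 0, 0.08], [0, 0, 0]], [0, [-0.05, 0, 0.08], [0, 0, 0]], [0, [0, 0, 0.08], [0, 0, 0]], [0, [0, 0, 0], [0, 0, 0]]]}}

```text
time_s: 12.95
tool_pos: [0.4924, 0.2154, 0.0427]
tool_rot: [179.9, -0.4, 11.9]
force: [0.2, -0.5, -2.3]
grip_width: 0.0332
```

```bash
python3 -c "
from h import *
st([.4897,.215,.0426],12.1)"
```

```text
t 12.95 pos [0.4924 0.2154 0.0427] rot [179.95  -0.35  11.94] F [ 0.19 -0.53 -2.33] M [-0.009  0.034  0.009] w 0.0332 v 0.3
  shift [-0.27 -0.02  0.01] turn [ 0.05 -0.35 -0.16]
```

The tip height matches the expected seating height (0.0426) and further down-steps give no motion, so the tube is down. Releasing.

{"op": "servo_tool", "data": {"plan": [[0.6, [0, 0, 0], [0, 0, 0]], [0.6, [0, 0, 0], [0, 0, 0]], [0.6, [0, 0, 0], [0, 0, 0]], [0.6, [0, 0, 0], [0, 0, 0]], [0.6, [0, 0, 0], [0, 0, 0]], [0.6, [0, 0, 0], [0, 0, 0]], [0.6, [0, 0, -0.3], [0, 0, 0]], [0.6, [0, 0, -0.8], [0, 0, 0]], [0.6, [0, 0, -1.2], [0, 0, 0]], [0.6, [0, 0, -1.5], [0, 0, 0]], [0.6, [0, 0, -1.5], [0, 0, 0]], [0.6, [0, 0, -1.5], [0, 0, 0]], [0.6, [0, 0, -1], [0, 0, 0]], [0.6, [0, 0, -0.5], [0, 0, 0]], [0.6, [0, 0, 0], [0, 0, 0]], [0.6, [0, 0, 0], [0, 0, 0]], [0.6, [0, 0, 0], [0, 0, 0]]]}}

```text
time_s: 14.37
tool_pos: [0.4933, 0.2167, 0.1362]
tool_rot: [-180.0, -0.7, 12.0]
force: [0.1, 0.1, -0.8]
grip_width: 0.0523
```

Run:
```python
from h import *
o=st([.4897,.215,.15],12.1)
c=env.read_camera('wrist'); cv2.imwrite('pics/w6.png',c['image'])
def f(x,y,z):
    t=np.radians(12.1); return [np.cos(t)*x-np.sin(t)*y+.526,np.sin(t)*x+np.cos(t)*y+.2003,z]
print('knob',f(.015,-.067,.072),proj(c,[f(.015,-.067,.072),f(-.03,.022,.077)],o))
```

```text
t 14.37 pos [0.4933 0.2167 0.1362] rot [-179.98   -0.73   12.  ] F [ 0.1   0.09 -0.85] M [0.003 0.023 0.002] w 0.0523 v 0.4
  shift [-0.37  0.09 -1.39] turn [-0.02 -0.73 -0.1 ]
knob [np.float64(0.5547111922659351), np.float64(0.13793280158073074), 0.072] [[455.86601277 151.96194133]
 [320.77528682 220.08499132]]
```

View pics/w6.png

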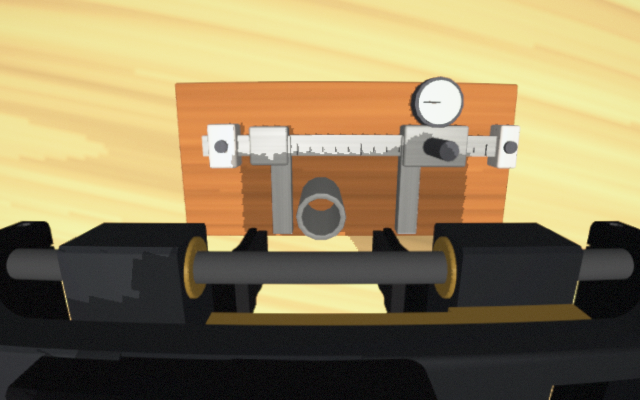

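The tube stands on the board with its rim at (321,216.5), about midway along the jaws, and is released. Next I'll go over the knob and straddle it with partly open fingers.

{"op": "servo_tool", "data": {"plan": [[0.4, [0.3, 0.6, 0], [0, -0.2, 0]], [0.4, [0.5, 1, 0], [0, -0.2, 0]], [0.4, [0.6, 1.2, 0], [0, -0.2, 0]], [0.4, [0.6, 1.2, 0], [0, 0, 0]], [0.4, [0.6, 1.2, 0], [0, 0, 0]], [0.4, [0.5, 1, 0], [0, 0, 0]], [0.4, [0.4, 0.8, 0], [0, 0, 0]], [0.4, [0.2, 0.4, 0], [0, 0, 0]], [0.4, [0, 0, 0], [0, 0, 0]], [0.4, [0, 0, 0], [0, 0, 0]], [0.4, [0, 0, 0], [0, 0, 0]], [0.4, [0, 0, 0], [0, 0, 0]]]}}

```text
time_s: 15.42
tool_pos: [0.5497, 0.1409, 0.1317]
tool_rot: [-180.0, 0.4, 11.7]
force: [0.4, -0.0, 0.0]
grip_width: 0.035
```

```bash
python3 -c "
from h import *
st([.5547,.1379,.08],12.1)"
```

```text
t 15.42 pos [0.5497 0.1409 0.1317] rot [-179.99    0.36   11.74] F [ 0.37 -0.02  0.  ] M [-0.022  0.022  0.017] w 0.035 v 0.4
  shift [0.46 0.4  5.17] turn [-0.01  0.36 -0.36]
```

{"op": "servo_tool", "data": {"plan": [[0.4, [0.2, 0.1, 0], [0, 0.2, -0.2]], [0.4, [0.2, 0.1, 0.3], [0, 0, 0]], [0.4, [0, 0, 0.6], [0, 0, 0]], [0.4, [0, 0, 0.8], [0, 0, 0]], [0.4, [0, 0, 0.8], [0, 0, 0]], [0.4, [0, 0, 0.8], [0, 0, 0]], [0.4, [0, 0, 0.5], [0, 0, 0]], [0.4, [0, 0, 0.3], [0, 0, 0]], [0.4, [0, 0, 0], [0, 0, 0]], [0.4, [0, 0, 0], [0, 0, 0]], [0.4, [0, 0, 0], [0, 0, 0]]]}}

```text
time_s: 16.33
tool_pos: [0.5517, 0.1424, 0.0849]
tool_rot: [-179.9, 0.3, 12.3]
force: [0.8, 0.2, 0.1]
grip_width: 0.0348
```

Run:
```python
from h import *
o=st([.5547,.1379,.052],12.1)
c=env.read_camera('wrist'); a=cv2.resize(c['image'][:300,120:520],None,fx=1.5,fy=1.5)
t=env.read_camera('top')['image'][190:275,150:290]; t=cv2.resize(t,(600,364),interpolation=cv2.INTER_CUBIC)
s=env.read_camera('side')['image'][95:215,225:345]; s=cv2.resize(s,(400,400),interpolation=cv2.INTER_CUBIC)
a=cv2.resize(c['image'][:300,120:520],(400,300)); t=cv2.resize(t,(400,243))
im=np.zeros((560,800,3),'uint8'); im[:300,:400]=a; im[300:543,:400]=t; im[:400,400:]=s; cv2.imwrite('pics/m7.png',im)
```

```text
t 16.33 pos [0.5517 0.1424 0.0849] rot [-179.94    0.3    12.26] F [0.78 0.16 0.14] M [-0.016 -0.006 -0.044] w 0.0348 v 0.1
  shift [0.21 0.5  3.29] turn [-0.06  0.3   0.16]
```

View pics/m7.png

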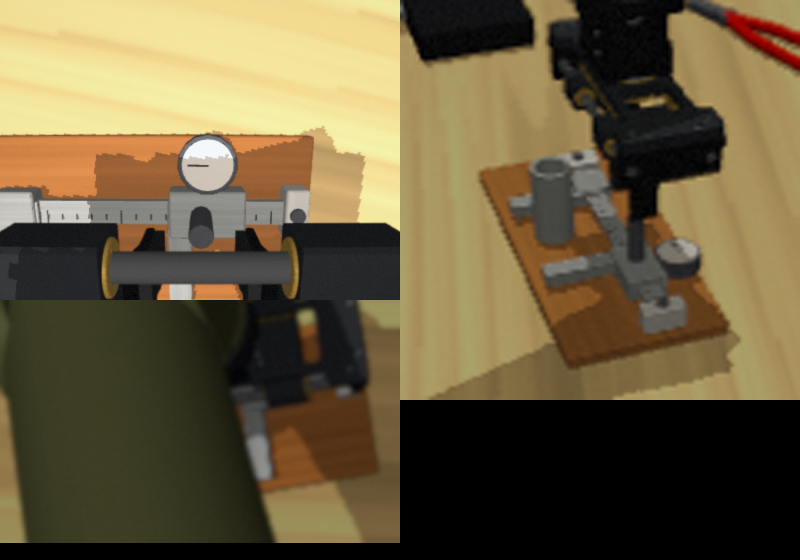

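The knob's top sits centred between the fingers in the wrist view, at full-frame (322,236), about 3.5 mm ahead in tool x. The tube stands free in the side view. Descending around the knob.

{"op": "servo_tool", "data": {"plan": [[0.4, [0.1, 0, 0.2], [0, 0.2, 0]], [0.4, [0.1, 0, 0.4], [0, 0, 0]], [0.4, [0.1, 0, 0.5], [0, 0, 0]], [0.4, [0, 0, 0.5], [0, 0, 0]], [0.4, [0, 0, 0.5], [0, 0, 0]], [0.4, [0, 0, 0.4], [0, 0, 0]], [0.4, [0, 0, 0.2], [0, 0, 0]], [0.4, [0, 0, 0.1], [0, 0, 0]], [0.4, [0, 0, 0], [0, 0, 0]], [0.4, [0, 0, 0], [0, 0, 0]], [0.4, [0, 0, 0], [0, 0, 0]]]}}

```text
time_s: 17.4
tool_pos: [0.5555, 0.1431, 0.0545]
tool_rot: [-180.0, 0.0, 12.2]
force: [-0.1, -0.3, 0.5]
grip_width: 0.035
```

```bash
cat >> h.py <<'E'
def cal(o):
    "TCP in caliper xy (mm) and force along caliper x,y"
    t=np.radians(12.1); R=np.array([[np.cos(t),np.sin(t)],[-np.sin(t),np.cos(t)]])
    print('  caliper mm',(R@(o['tool_pos'][:2]-[.526,.2003])*1000).round(1),'Fcal',(R@o['force'][:2]).round(2))
E
python3 -c "
from h import *
cal(st([.5547,.1379,.052],12.1))"
```

```text
t 17.4 pos [0.5555 0.1431 0.0545] rot [-179.95    0.     12.25] F [-0.06 -0.25  0.49] M [-0.035  0.013  0.055] w 0.035 v 0.1
  shift [-0.19  0.49  0.25] turn [-0.05  0.    0.15]
  caliper mm [ 16.9 -62.1] Fcal [-0.11 -0.23]
```

{"op": "servo_tool", "data": {"plan": [[0.4, [0, -0.2, 0], [0, 0, 0]], [0.4, [0, -0.4, 0], [0, 0, 0]], [0.4, [0, -0.5, 0], [0, 0, 0]], [0.4, [0, -0.5, 0], [0, 0, 0]], [0.4, [0, -0.5, 0], [0, 0, 0]], [0.4, [0, -0.5, 0], [0, 0, 0]], [0.4, [0, -0.5, 0], [0, 0, 0]], [0.4, [0, -0.4, 0], [0, 0, 0]], [0.4, [0, -0.2, 0], [0, 0, 0]], [0.4, [0, -0.1, 0], [0, 0, 0]], [0.4, [0, 0, 0], [0, 0, 0]], [0.4, [0, 0, 0], [0, 0, 0]]]}}

```text
time_s: 18.4
tool_pos: [0.548, 0.1807, 0.055]
tool_rot: [179.7, -0.1, 12.2]
force: [0.9, -3.1, 0.1]
grip_width: 0.0348
```

```bash
python3 -c "
from h import *
cal(st([.5547,.1379,.052],12.1))"
```

```text
t 18.4 pos [0.548  0.1807 0.055 ] rot [ 1.7973e+02 -6.0000e-02  1.2180e+01] F [ 0.85 -3.12  0.06] M [-0.526 -0.182 -0.03 ] w 0.0348 v 0.1
  shift [-0.25  4.33  0.32] turn [ 0.27 -0.06  0.08]
  caliper mm [ 17.4 -23.7] Fcal [ 0.18 -3.23]
```

{"op": "servo_tool", "data": {"plan": [[0.4, [0, -0.2, 0], [0, 0, 0]], [0.4, [0, -0.3, 0], [0, 0, 0]], [0.4, [0, -0.3, 0], [0, 0, 0]], [0.4, [0, -0.3, 0], [0, 0, 0]], [0.4, [0, -0.2, 0], [0, 0, 0]], [0.4, [0, -0.1, 0], [0, 0, 0]], [0.4, [0, 0, 0], [0, 0, 0]], [0.4, [0, 0, 0], [0, 0, 0]]]}}

```text
time_s: 19.07
tool_pos: [0.5449, 0.1952, 0.0549]
tool_rot: [179.7, -0.0, 12.1]
force: [0.5, -2.2, -1.2]
grip_width: 0.0351
```

```bash
python3 -c "
from h import *
cal(st([.5547,.1379,.052],12.1))"
```

```text
t 19.07 pos [0.5449 0.1952 0.0549] rot [ 1.797e+02 -5.000e-02  1.211e+01] F [ 0.53 -2.19 -1.19] M [-0.572 -0.132  0.03 ] w 0.0351 v 0.2
  shift [-0.25  5.8   0.32] turn [ 0.3  -0.05  0.01]
  caliper mm [17.4 -9. ] Fcal [ 0.06 -2.25]
```

{"op": "servo_tool", "data": {"plan": [[0.4, [0, -0.1, 0], [0, 0, 0]], [0.4, [0, -0.15, 0], [0, 0, 0]], [0.4, [0, -0.15, 0], [0, 0, 0]], [0.4, [0, -0.1, 0], [0, 0, 0]], [0.4, [0, 0, 0], [0, 0, 0]]]}}

```text
time_s: 19.48
tool_pos: [0.5442, 0.199, 0.0549]
tool_rot: [179.6, -0.0, 12.1]
force: [0.5, -2.0, 0.3]
grip_width: 0.035
```

```bash
cat >> h.py <<'E'
def avg(n=6):
    t=np.radians(12.1); R=np.array([[np.cos(t),np.sin(t)],[-np.sin(t),np.cos(t)]]); a=[]
    for i in range(n):
        o=env.get_obs(); a.append(np.r_[R@(o['tool_pos'][:2]-[.526,.2003])*1000,R@o['force'][:2],R@o['wrist_torque'][:2],o['tool_rot'][2],o['tool_pos'][2]*1000]); env.read_camera('side')
    print('t',o['time_s'],'cal x,y',np.mean(a,0)[:2].round(2),'Fx,Fy',np.mean(a,0)[2:4].round(2),'M',np.mean(a,0)[4:6].round(3),'yaw,z',np.mean(a,0)[6:].round(2))
E
python3 -c "
from h import *
avg()"
```

```text
t 19.7333 cal x,y [17.51 -5.04] Fx,Fy [-0.18 -2.89] M [-0.62  -0.014] yaw,z [12.05 54.93]
```

{"op": "servo_tool", "data": {"plan": [[0.4, [0, -0.1, 0], [0, 0, 0]], [0.4, [0, -0.1, 0], [0, 0, 0]], [0.4, [0, -0.05, 0], [0, 0, 0]], [0.4, [0, 0, 0], [0, 0, 0]]]}}

```text
time_s: 20.12
tool_pos: [0.544, 0.2002, 0.0549]
tool_rot: [179.5, -0.0, 12.0]
force: [-0.3, -3.4, -0.9]
grip_width: 0.0345
```

```bash
python3 -c "
from h import *
avg()"
```

```text
t 20.3667 cal x,y [17.55 -3.79] Fx,Fy [-0.47 -3.31] M [-0.793 -0.003] yaw,z [12.   54.92]
```

{"op": "servo_tool", "data": {"plan": [[0.4, [0, -0.08, 0], [0, 0, 0]], [0.4, [0, -0.08, 0], [0, 0, 0]], [0.4, [0, -0.04, 0], [0, 0, 0]], [0.4, [0, 0, 0], [0, 0, 0]]]}}

```text
time_s: 20.75
tool_pos: [0.5436, 0.2019, 0.0549]
tool_rot: [179.5, -0.0, 12.0]
force: [1.3, -4.0, -0.3]
grip_width: 0.0353
```

```bash
python3 -c "
from h import *
avg()
s=env.read_camera('side')['image'][125:215,225:345]
c=env.read_camera('wrist')['image'][60:260,100:500]
im=np.zeros((560,800,3),'uint8'); im[:300,:600]=cv2.resize(c,(600,300),interpolation=cv2.INTER_CUBIC); im[300:560,:347]=cv2.resize(s,(347,260),interpolation=cv2.INTER_CUBIC); cv2.imwrite('pics/m8.png',im)"
```

```text
t 21.0 cal x,y [17.56 -2.12] Fx,Fy [-0.26 -3.74] M [-0.831 -0.   ] yaw,z [11.98 54.91]
```

View pics/m8.png

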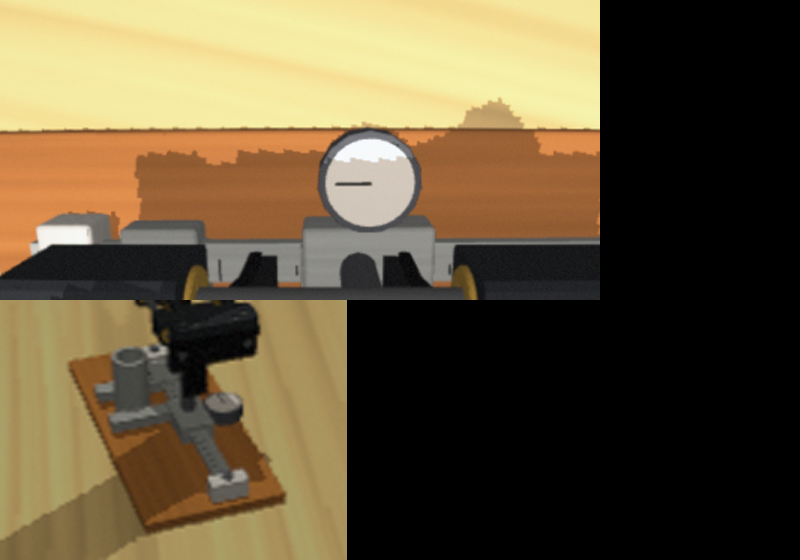

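The side view shows the tube upright against the moving jaw and near the fixed one, with the jaw square. The force has plateaued at about 4 N (slide friction plus tube foot), so the tube is still sliding. I'll continue in fine steps.

{"op": "servo_tool", "data": {"plan": [[0.4, [0, -0.06, 0], [0, 0, 0]], [0.4, [0, -0.06, 0], [0, 0, 0]], [0.4, [0, -0.03, 0], [0, 0, 0]], [0.4, [0, 0, 0], [0, 0, 0]]]}}

```text
time_s: 21.48
tool_pos: [0.5434, 0.2032, 0.0549]
tool_rot: [179.5, -0.0, 12.0]
force: [0.3, -3.6, -0.6]
grip_width: 0.0347
```

```bash
python3 -c "
from h import *
avg()"
```

```text
t 21.7333 cal x,y [17.58 -0.89] Fx,Fy [-0.01 -3.52] M [-0.824  0.026] yaw,z [11.96 54.9 ]
```

Still sliding (moment 0.82, unchanged).

{"op": "servo_tool", "data": {"plan": [[0.4, [0, -0.06, 0], [0, 0, 0]], [0.4, [0, -0.06, 0], [0, 0, 0]], [0.4, [0, -0.03, 0], [0, 0, 0]], [0.4, [0, 0, 0], [0, 0, 0]]]}}

```text
time_s: 22.12
tool_pos: [0.5431, 0.2045, 0.0549]
tool_rot: [179.4, -0.0, 11.9]
force: [0.6, -3.0, 0.2]
grip_width: 0.0346
```

```bash
python3 -c "
from h import *
avg()"
```

```text
t 22.3667 cal x,y [17.57  0.47] Fx,Fy [ 0.23 -3.72] M [-0.838  0.014] yaw,z [11.94 54.89]
```

{"op": "servo_tool", "data": {"plan": [[0.4, [0, -0.06, 0], [0, 0, 0]], [0.4, [0, -0.06, 0], [0, 0, 0]], [0.4, [0, -0.03, 0], [0, 0, 0]], [0.4, [0, 0, 0], [0, 0, 0]]]}}

```text
time_s: 22.75
tool_pos: [0.543, 0.205, 0.0549]
tool_rot: [179.4, -0.0, 11.9]
force: [0.4, -4.1, 1.1]
grip_width: 0.0347
```

```bash
python3 -c "
from h import *
avg()"
```

```text
t 23.0 cal x,y [17.61  1.12] Fx,Fy [ 0.04 -4.21] M [-0.937  0.05 ] yaw,z [11.91 54.86]
```

{"op": "servo_tool", "data": {"plan": [[0.4, [0, -0.05, 0], [0, 0, 0]], [0.4, [0, -0.03, 0], [0, 0, 0]], [0.4, [0, 0, 0], [0, 0, 0]]]}}

```text
time_s: 23.3
tool_pos: [0.543, 0.2052, 0.0548]
tool_rot: [179.3, 0.0, 11.9]
force: [0.5, -3.7, 0.7]
grip_width: 0.0352
```

```bash
python3 -c "
from h import *
avg(8)"
```

```text
t 23.65 cal x,y [17.65  1.24] Fx,Fy [-0.13 -4.57] M [-1.009  0.019] yaw,z [11.89 54.85]
```

The nip has begun: the last step moved only 0.12 mm while the force rose to about 4.6 N, roughly 1 to 1.7 N above slide friction. I'll back off the knob gently and lift away.

{"op": "servo_tool", "data": {"plan": [[0.4, [0, 0.15, 0], [0, 0, 0]], [0.4, [0, 0.2, 0], [0, 0, 0]], [0.4, [0, 0.2, 0], [0, 0, 0]], [0.4, [0, 0.2, 0], [0, 0, 0]], [0.4, [0, 0.1, 0], [0, 0, 0]], [0.4, [0, 0, 0], [0, 0, 0]], [0.4, [0, 0, 0], [0, 0, 0]], [0.4, [0, 0, 0], [0, 0, 0]]]}}

```text
time_s: 24.37
tool_pos: [0.5428, 0.2049, 0.0554]
tool_rot: [180.0, -0.1, 12.2]
force: [0.2, -0.6, -0.5]
grip_width: 0.0347
```

```bash
python3 -c "
from h import *
avg(4)"
```

```text
t 24.5167 cal x,y [17.41  0.97] Fx,Fy [-0.51 -0.59] M [-0.122  0.001] yaw,z [12.19 55.35]
```

{"op": "servo_tool", "data": {"plan": [[0.4, [0, 0.15, 0], [0, 0, 0]], [0.4, [0, 0.2, 0], [0, 0, 0]], [0.4, [0, 0.2, 0], [0, 0, 0]], [0.4, [0, 0.1, 0], [0, 0, 0]], [0.4, [0, 0, 0], [0, 0, 0]], [0.4, [0, 0, 0], [0, 0, 0]], [0.4, [0, 0, 0], [0, 0, 0]]]}}

```text
time_s: 25.15
tool_pos: [0.5443, 0.1982, 0.0554]
tool_rot: [-180.0, -0.1, 12.2]
force: [0.5, 0.4, 0.5]
grip_width: 0.0348
```

```bash
python3 -c "
from h import *
avg(4)"
```

```text
t 25.3 cal x,y [17.47 -5.81] Fx,Fy [0.22 0.14] M [ 0.002 -0.007] yaw,z [12.17 55.41]
```

{"op": "servo_tool", "data": {"plan": [[0.4, [0, 0.1, -0.2], [0, 0, 0]], [0.4, [0, 0.1, -0.4], [0, 0, 0]], [0.4, [0, 0, -0.6], [0, 0, 0]], [0.4, [0, 0, -0.8], [0, 0, 0]], [0.4, [0, 0, -0.8], [0, 0, 0]], [0.4, [0, 0, -1], [0, 0, 0]], [0.4, [0, 0, -1.2], [0, 0, 0]], [0.4, [0, 0, -1.5], [0, 0, 0]], [0.4, [0, 0, -1.5], [0, 0, 0]], [0.4, [-0.5, 0, -1.5], [0, 0, 0]], [0.4, [-1, 0, -1], [0, 0, 0]], [0.4, [-1.2, 0, -0.5], [0, 0, 0]], [0.4, [-1.2, 0, 0], [0, 0, 0]], [0.4, [-0.8, 0, 0], [0, 0, 0]], [0.4, [0, 0, 0], [0, 0, 0]], [0.4, [0, 0, 0], [0, 0, 0]], [0.4, [0, 0, 0], [0, 0, 0]]]}}

```text
time_s: 26.77
tool_pos: [0.5, 0.1885, 0.1859]
tool_rot: [-180.0, -0.9, 12.3]
force: [-0.1, 0.3, 0.2]
grip_width: 0.0347
```

```bash
python3 -c "
from h import *
o=st([.5547,.1379,.08],12.1)
c=env.read_camera('wrist')['image'][40:260,120:520]; s=env.read_camera('side')['image']
im=np.zeros((600,800,3),'uint8'); im[:385,:700]=cv2.resize(c,(700,385),interpolation=cv2.INTER_CUBIC); im[390:600,:280]=cv2.resize(s[125:215,225:345],(280,210),interpolation=cv2.INTER_CUBIC); im[390:590,290:690]=cv2.resize(s[220:360,220:500],(400,200)); cv2.imwrite('pics/m9.png',im)"
```

```text
t 26.77 pos [0.5    0.1885 0.1859] rot [-179.99   -0.93   12.31] F [-0.14  0.34  0.23] M [-0.021  0.052  0.002] w 0.0347 v 0.4
  shift [ 4.1   6.12 10.66] turn [-0.02 -0.93  0.21]
```

View pics/m9.png

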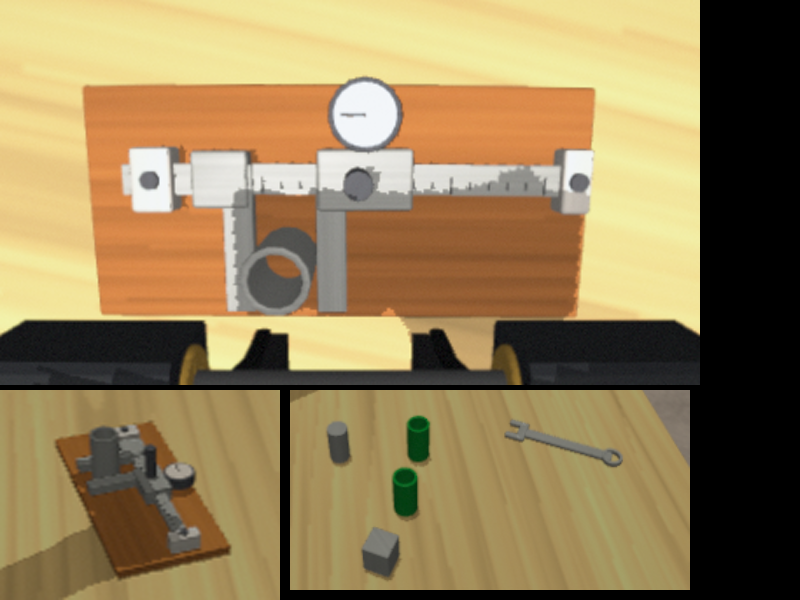

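```bash
python3 -c "
from h import *
print(env.sign_off(), env.get_obs()['time_s'])"
```

```text
the job is handed in; nothing more can be done
the job is handed in; nothing more can be done
```

The tube is standing upright on the caliper's board, lightly nipped between both jaws about midway along them. I handed the job in at about 27 s of the 67 s allowed.

- **Placing:** I gripped the grey tube (about 33.5 mm by the finger opening), stood it on the board between the jaws, about 27–30 mm out from the caliper's centre line. I let go, then lifted clear.
- **Closing:** I straddled the knob and slid the jaw along in fine steps. The push was about 3 N for the jaw alone and about 3.6 N with the tube sliding. At the fixed jaw the motion nearly stopped (0.12 mm on the last step) at about 4.6 N, so I stopped there.
- **Nip force:** By subtraction it is about 1 to 1.7 N, or under 0.5° of jaw tilt. I did not measure it directly after letting go.
- **Last checks:** The final pictures show the tube upright between both faces, the moving jaw looking square, and the gripper clear with near-zero force. The rod, block, wrench and green look-alikes appear where they were.
- **Off-plan moments:**
  - On the first approach the arm coasted about 25–35 mm sideways above the tubes. The tip came down to about 2 mm above them with a brief reading of about 3 N, and the tube showed no visible shift afterwards.
  - Camera heights disagreed with the arm's by several millimetres, so I judged the tube seated by tip height and by further down-steps giving no motion.
  - The knob started about 4 mm nearer the fixed jaw than the stated geometry and my fit predicted, so I went by the close-up view.

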